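Zero the press gauge's peak pointer and start a new reading

TASK

Get the press load gauge ready for its next reading: turn the black wing knob on the dial counter-clockwise until its red pointer is back at the zero mark, beside the small black stop pin. Only then press the green start button fully down, hold it down for about a second, and let it spring right back up. Leave the red stop button unpressed and the loose things on the table where they are.

Things in the scene. Friction and masses are not known exactly. Their poses are not given: they have to be found in the camera images.
- gauge: press load gauge, fixed to the table: blue box 150 x 150 x 50 mm high with a white dial 136 mm across on its top. Origin: centre of its underside, z up. The zero mark, the thickest of the scale marks, lies in its +x direction from the dial's centre, just beside a black stop pin (8 mm thick, standing 7 mm above the box, 55 mm from the centre).
- peak_knob (a joint): angle of the reset knob and pointer in rad: 0 = pointer at the zero stop (along the gauge's +x), growing as it turns clockwise seen from above, up to 2.4. It stays where it is left and turns with a light friction of 0.04 N m. Starts between 0.6 and 1.3, so it has to be turned back counter-clockwise by that angle.
- knob_grip (a point): grip point of the black reset knob: on its vertical axis, 80 mm above the table. The knob is a disc 44 mm across with an upright wing bar on it, 44 mm long along this point's x, 14 mm thick along its y, its top 12 mm above this point; the dial is 28 mm below it. This point turns with the knob; the red pointer points to its +x.
- start_box: start button station, fixed to the table: grey box 80 x 80 x 50 mm high with a yellow disc and the green button on its top. Origin: centre of its underside, z up.
- start (a joint): travel of the green start button in m: 0 = up, 0.008 = fully down. The spring needs 1.5 N to begin and 5 N to be fully down.
- start_top (a point): centre of the top face of the green start button (40 mm across), 74 mm above the table when up; moves down with it. Its black housing is 56 mm across and its rim is 12 mm below the top of the button when up.
- stop_box: stop button station, like the start station but with a red button; it may stand on either side. Origin: centre of its underside.
- stop (a joint): travel of the red stop button in m: 0 = up, 0.008 = fully down. Not to be pressed.
- bullseye: loose pale green clear glass bullseye disc, 120 mm across, 34 mm thick, lying flat. Origin: centre of its underside.
- oiler_lid: loose tin lid shaped like an oiler, 68 mm across, 76 mm high with a thin spout. Origin: centre of its underside.
- vial: loose amber vial with a cork, 28 mm across, 76 mm high, standing. Origin: centre of its underside.
- punch: loose brass drift punch, 150 mm long, 14 mm thick, lying. Origin: on the table under its middle; its x axis runs along it.
- driver: loose screwdriver lying on the table, its x axis along it.
- collar: loose bronze collar, 60 mm across, 14 mm high, lying flat. Origin: centre of its underside.
There are look-alikes about, which are no part of the job. What is shaped like the gauge but pink or yellow is not meant. Leave any brown or pink look-alike of the start_box alone.

How it is judged:
By the outcome, as a careful person would: the job done as asked, in the order asked, and still so for the second after the job is handed in, with the robot touching nothing.
It also fails if it takes over 43 s, if anything falls off the work surface, if the arm or the gripper's body presses on something with over 40 N, if the wrist force passes 120 N, or if a joint passes its speed limit or range.

ROBOT

A 7-joint arm with a two-finger parallel gripper is mounted at the origin on the work surface. World frame = base frame: x ahead of the robot, y to its left, z up, the work surface at z = 0. Lengths are in m, angles in rad, forces in N, time in s.
With the tool pointing down it reaches from about 0.425 to 0.875 m from the base axis. Payload 4.7 kg.
Tool frame: the origin (TCP) lies on the centre line of the jaws, within the pads' length; the fingertips stand 14 mm ahead of it and the grasp point (between the pads) lies 5 mm behind it; z points along the fingers, y is the line along which they close (so a half turn about z gives the same grasp; the last joint's range is limited). The gripper opens to 87 mm and grips with 3 to 60 N. Pads are 19 mm wide; open, the fingers measure 117 mm over their backs; the gripper's body (75 mm by 190 mm) begins 51 mm behind the grasp point.
Start: joints at [1.136, 0.321, -0.07, 1.45, 0.023, 1.371, -0.057], TCP at [0.282, -0.586, 0.237] pointing down, gripper open.
Joint ranges: [-2.86, 2.86], [-0.3, 2.09], [-1.38, 1.24], [0.06, 2.45], [-1.56, 4.7], [0.09, 2.05], [-2.69, 2.69]. Speed limits (rad/s): [2.57, 2.57, 3.14, 3.14, 3.14, 3.14, 3.14].

INTERFACE

Orientations are given as a rotation vector (axis times angle).
In Python, from bench import ctrl gives the robot as it stands.
- The arm moves only by the tool send_rows, never from a script. Its argument "steps" is a list of rows, each an object of numbers: "tx", "ty", "tz": the shift along the tool's x, y, z in units of 60 mm (1.0 is 60 mm); "turn": the turn about the tool's z in units of 8 degrees (1.0 is 8 degrees); "grip": the opening, from 0 (shut) to 1 (fully open). A call has 1 to 12 rows; each row shifts and turns the commanded pose from where the row before left it, along the tool's axes as they then stand; what a row does not reach is not made up. A row lasts 1/8 s, in which the tool goes at most 62.5 mm and 10.7 degrees, less where a joint would pass 70% of its speed; a pose out of reach is approached as far as the arm can. A call is refused whole if a number of a shift passes 1 or a number of a turn 1, either way. A call with a gripper value outside its range is refused whole. The fingers move at their own pace and stop on an object; "newtons" is the grip in N (left out, the last holds). Time passes only in rows, so rows that do not move let the fingers close. It gives the time, the measured TCP pose, the force, the opening and the grip force at its end, in the units of the state.
- ctrl.get_state(): the state, without advancing time (a new reading comes with each control period).
- ctrl.get_image(name): name is "scene" or "side" or "wrist"; returns a dict with "pixels" (480x640x3 uint8, red, green, blue), "K" (3x3 intrinsics, pixels), "dist" ([k1, k2, p1, p2, k3] as OpenCV has them; the pictures are not rectified), "cam_to_world" (4x4, takes a point from camera to world coordinates); the wrist camera has in their place "T_tool_cam" (4x4, takes a point from camera to tool coordinates, whose origin is the TCP and whose axes are the flange's). Camera axes: x right, y down, z forward; pixel columns grow to the right and rows downward; lengths in m; the calibration is good to about 2 mm. A picture is of the moment at which its call begins: read the wrist's pose just before it. There is no depth.
- ctrl.close_job(): hands the job in; it is judged then, once.
The state is a dict: "time": time; "joint_positions": joint angles; "qd": joint speeds; "joint_torque": joint torques, N m; "position": TCP position; "tool_rot": TCP orientation; "ft_force": force on the tool from outside, world axes, zero at the start; "torque": the same for the moment, N m; "grip_width": opening from 0.0 (shut) to 1.0 (fully open); "grip_force": force on a finger pad.
Only numpy, scipy, OpenCV 4.12 (cv2) and the standard library are available. Lean on these libraries where they do the work, as an engineer would, in place of code of your own. Each camera call takes 0.05 s, during which the arm holds its last target. There are 200 camera calls.

## Working session

There is one attempt and no reset: what is moved stays moved. The work goes in short steps, Python scripts to look and compute and a tool call to move; the robot and the scene stay as the last step left them, time stands still between calls to the robot, and variables do not carry over. Pictures are saved under pics/ and viewed, at most 10 in all, crops included, and the job is handed in when it is done.

Besides the shell and the picture viewer there is one more tool, called by a JSON object that holds its "fn" and its "kwargs", one argument or row to a line. send_rows: Moves the arm, as the interface text tells. Its arguments: {"type":"object","properties":{"steps":{"type":"array"},"newtons":{"type":"number"}},"required":["steps"]}

```bash
mkdir -p pics; cat > h.py <<'E'
import numpy as np, cv2, pickle
from bench import ctrl
from scipy.spatial.transform import Rotation as R
def grab(n):
    s=ctrl.get_state(); im=ctrl.get_image(n); im=dict(im)
    if n=='wrist':
        T=np.eye(4);T[:3,:3]=R.from_rotvec(s['tool_rot']).as_matrix();T[:3,3]=s['position'];im['cam_to_world']=T@np.array(im['T_tool_cam'])
    pickle.dump(im,open(f'{n}.pkl','wb')); return im
def load(n): return pickle.load(open(f'{n}.pkl','rb'))
def onplane(im,uv,z):
    p=cv2.undistortPoints(np.array(uv,float).reshape(-1,1,2),np.array(im['K']),np.array(im['dist'])).reshape(-1,2)
    T=np.array(im['cam_to_world']); d=np.c_[p,np.ones(len(p))]@T[:3,:3].T; o=T[:3,3]
    return o+d*((z-o[2])/d[:,2])[:,None]
def proj(im,P):
    T=np.linalg.inv(im['cam_to_world']); r,_=cv2.Rodrigues(T[:3,:3])
    return cv2.projectPoints(np.array(P,float).reshape(-1,1,3),r,T[:3,3],np.array(im['K']),np.array(im['dist']))[0].reshape(-1,2)
def save(im,f): cv2.imwrite(f,im['pixels'][:,:,::-1])
E
python3 - <<'E'
from h import *
for n in ('scene','side'):
    im=grab(n); save(im,f'pics/{n}1.png'); print(n,np.array(im['cam_to_world'])[:3,3])
s=ctrl.get_state(); print(s)
E
```

```text
scene [1.0386092  0.5340178  1.08951014]
side [-0.01811584  0.79293516  1.0644688 ]
{'time': 0.1, 'joint_positions': array([ 1.13608274,  0.32170263, -0.07008123,  1.45153393,  0.02261497,
        1.37082036, -0.05691039]), 'qd': array([ 0.00165877, -0.0004266 , -0.00149587, -0.00245575,  0.00271656,
        0.00122156, -0.00070905]), 'joint_torque': array([ 2.54874822e-04, -4.92575455e+01, -4.05490408e-01, -3.13395989e+01,
       -6.39081490e-02,  3.95859755e-02,  7.40895030e-05]), 'position': array([ 0.28177977, -0.58522615,  0.23561047]), 'tool_rot': array([-3.06124797e+00, -6.98760364e-01,  7.53143087e-04]), 'ft_force': array([0.72112892, 0.35752729, 0.51764329]), 'torque': array([ 0.0343272 , -0.05920954,  0.03424026]), 'grip_force': 0.0, 'grip_width': 0.99782583031097}
```

View pics/scene1.png

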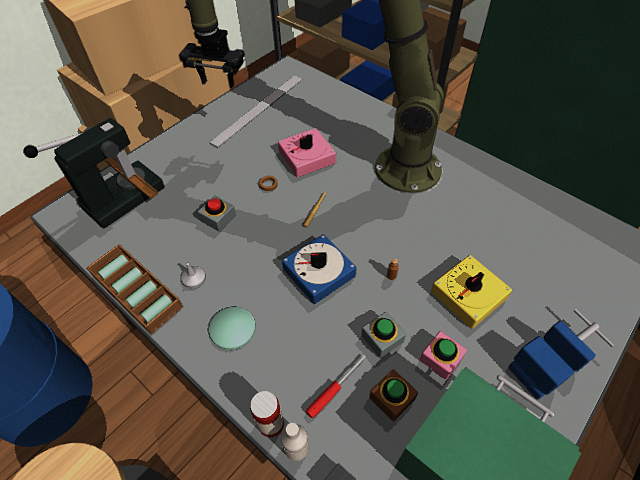

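View pics/side1.png

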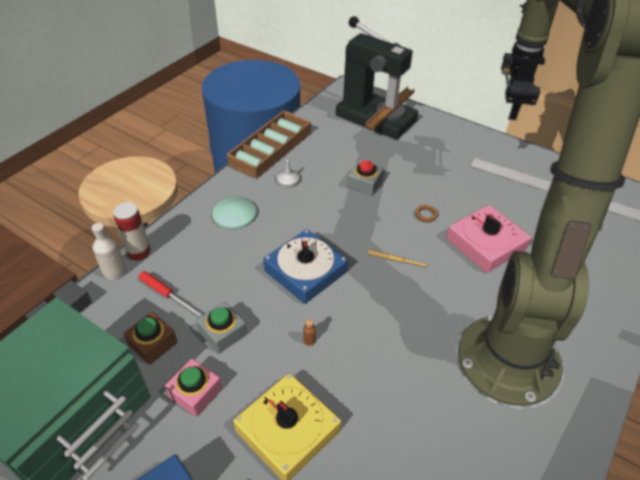

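The scene view shows the blue gauge at (320,265), with look-alikes in pink at (307,150) and yellow at (472,290). There are three green-button stations: grey (383,330), pink (445,350) and brown (394,390). Only the blue gauge and the grey station fit the description. The side view agrees, with the gauge at (305,262) and the grey station at (220,325). I'll confirm with an enlarged crop and measure.

```bash
python3 - <<'E'
from h import *
rois={'scene':((270,225,370,310),(355,305,412,362)),'side':((255,222,355,305),(190,295,250,352))}
for n,(g,b) in rois.items():
    im=load(n); px=im['pixels']; hsv=cv2.cvtColor(px,cv2.COLOR_RGB2HSV)
    def m(roi,lo,hi):
        k=cv2.inRange(hsv,np.array(lo),np.array(hi)); z=np.zeros_like(k); x0,y0,x1,y1=roi; z[y0:y1,x0:x1]=k[y0:y1,x0:x1]; return z
    def big(k): return max(cv2.findContours(k,cv2.RETR_EXTERNAL,cv2.CHAIN_APPROX_NONE)[0],key=cv2.contourArea).reshape(-1,2)
    gr=big(m(b,(50,90,30),(80,255,255)))
    P=onplane(im,gr,0.074)[:,:2]; e=cv2.minEnclosingCircle(P.astype(np.float32))
    print(n,'green circ',e, 'ctr', cv2.fitEllipse(P.astype(np.float32)))
    wh=big(cv2.morphologyEx(m(g,(0,0,130),(179,80,255)),cv2.MORPH_CLOSE,np.ones((5,5))))
    P=onplane(im,cv2.convexHull(wh).reshape(-1,2),0.051)[:,:2]; e=cv2.fitEllipse((P*1000).astype(np.float32)); print(' dial mm',e)
    c=np.array(e[0])/1000
    bl=m(g,(100,120,20),(125,255,255)); 
    ys,xs=np.nonzero(m(g,(0,130,60),(8,255,255))|m(g,(172,130,60),(179,255,255)))
    Q=onplane(im,np.c_[xs,ys],0.055)[:,:2]-c; print(' red n',len(Q),'mean',Q.mean(0),'ang',np.degrees(np.arctan2(*Q.mean(0)[::-1])),'far',np.linalg.norm(Q,axis=1).max())
    x0,y0,x1,y1=(min(g[0],b[0]),min(g[1],b[1]),max(g[2],b[2]),max(g[3],b[3]))
    s=min(800/(x1-x0),600/(y1-y0)); cv2.imwrite(f'pics/{n}crop.png',cv2.resize(px[y0:y1,x0:x1,::-1],None,fx=s,fy=s,interpolation=cv2.INTER_CUBIC)); print(x0,y0,s)
E
```

```text
scene green circ ((0.562677800655365, 0.3079379200935364), 0.02225828915834427) ctr ((0.5624427795410156, 0.307707816362381), (0.038580894470214844, 0.04278343543410301), 122.98604583740234)
 dial mm ((473.5486755371094, 115.01873016357422), (276.1068115234375, 308.4021301269531), 96.83292388916016)
 red n 31 mean [ 0.05452796 -0.09412899] ang -59.916726465095685 far 0.1300702746207359
270 225 4.37956204379562
side green circ ((0.5561448931694031, 0.31199321150779724), 0.023272961378097534) ctr ((0.5564940571784973, 0.31175824999809265), (0.041176386177539825, 0.044490996748209), 31.762683868408203)
 dial mm ((512.7667236328125, 71.65186309814453), (246.87374877929688, 562.8101806640625), 40.90314483642578)
 red n 12 mean [ 0.02700359 -0.05448102] ang -63.63462214234682 far 0.06772684532002446
190 222 4.615384615384615
```

View pics/scenecrop.png

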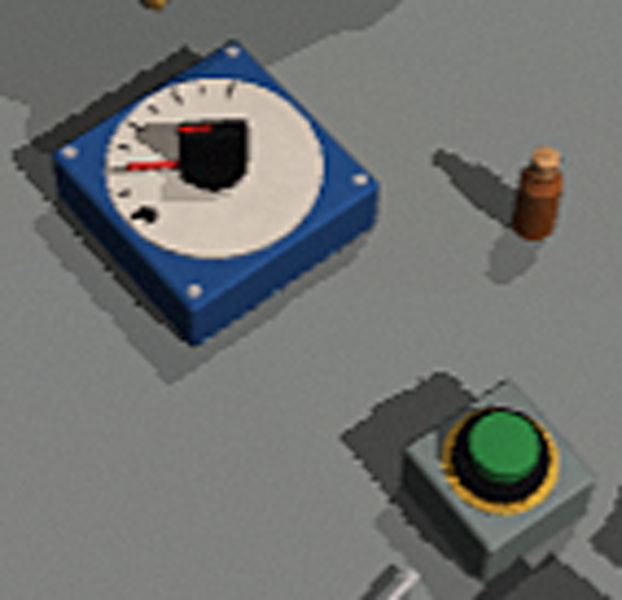

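The crop confirms the blue gauge: pin at crop (145,213), pointer tip (122,167), knob about (213,150). It also confirms the grey start station with the green button at (505,447). The dial mask leaked onto the table, so I'll fix it with a seeded component.

```bash
python3 - <<'E'
from h import *
sc=load('scene')
def cr(p): return (np.array(p)/4.37956+np.array([270,225])-0.4)
S=onplane(sc,[cr(p) for p in ((233,50),(69,152),(194,290),(361,180))],0.05)[:,:2]
print('screws',S.round(4).tolist(),'ctr',S.mean(0),'side',np.linalg.norm(S-np.roll(S,1,0),axis=1))
for n,seed in (('scene',(337,270)),('side',(300,280))):
    im=load(n); hsv=cv2.cvtColor(im['pixels'],cv2.COLOR_RGB2HSV); print(hsv[seed[1],seed[0]])
    k=cv2.inRange(hsv,np.array((0,0,150)),np.array((60,90,255))); _,L=cv2.connectedComponents(k)
    k=(L==L[seed[1],seed[0]]).astype(np.uint8); c=max(cv2.findContours(k,0,1)[0],key=cv2.contourArea)
    P=onplane(im,cv2.convexHull(c).reshape(-1,2),0.052)[:,:2]*1000
    print(n,'dial',cv2.fitEllipse(P.astype(np.float32)),cv2.minEnclosingCircle(P.astype(np.float32)))
pin=onplane(sc,[cr((145,213))],0.0535)[0,:2]; tip=onplane(sc,[cr((122,167))],0.056)[0,:2]
for c in (S.mean(0),):
    for q in (pin,tip): print(np.degrees(np.arctan2(*(q-c)[::-1])),np.linalg.norm(q-c))
# wing top near/far
E
```

```text
screws [[0.4346, -0.0034], [0.5636, -0.029], [0.5882, 0.0984], [0.4606, 0.1249]] ctr [0.51177817 0.04769787] side [0.13090219 0.13153546 0.12978645 0.1303412 ]
[ 16  34 207]
scene dial ((512.7153930664062, 48.45429611206055), (134.4254608154297, 134.69371032714844), 118.89984893798828) ((512.5379028320312, 48.246395111083984), 67.80867004394531)
[109  81 151]Traceback (most recent call last):
  File "<stdin>", line 11, in <module>
cv2.error: OpenCV(4.12.0) /io/opencv/modules/imgproc/src/shapedescr.cpp:361: error: (-201:Incorrect size of input array) There should be at least 5 points to fit the ellipse in function 'fitEllipseNoDirect'
```

{"fn": "send_rows", "kwargs": {
  "steps": [
    {"tx":0.62,"ty":-0.6,"tz":-0.3},
    {"tx":0.62,"ty":-0.6,"tz":-0.3},
    {"tx":0.62,"ty":-0.6,"tz":-0.3},
    {"tx":0.62,"ty":-0.6,"tz":-0.3},
    {"tx":0.62,"ty":-0.6,"tz":-0.2},
    {"tx":0.62,"ty":-0.6},
    {"tx":0.62,"ty":-0.6},
    {"tx":0.62,"ty":-0.6},
    {"tx":0.62,"ty":-0.6},
    {"tx":0.62,"ty":-0.6},
    {"tx":0.62,"ty":-0.6},
    {"tx":0.3,"ty":-0.3}
  ]
}}

```text
validation failed for argument at $.st...
```

```bash
python3 - <<'E'
from h import *
s=ctrl.get_state(); print(s['position'],s['tool_rot'],s['joint_positions'].round(3))
im=grab('wrist'); save(im,'pics/w1.png'); print(np.array(im['T_tool_cam']).round(3), proj(im,[[.5127,.0485,.092],[.5127,.0485,.05],[.56,.31,.074]]))
sc=load('scene');c=np.array([.5127,.0485])
def cr(p): return (np.array(p)/4.37956+np.array([270,225])-0.4)
for p,z in (((145,213),.0535),((122,167),.056)):
    q=onplane(sc,[cr(p)],z)[0,:2]-c; print(np.degrees(np.arctan2(q[1],q[0])),np.linalg.norm(q))
E
```

```text
[ 0.28177977 -0.58522615  0.23561047] [-3.06124797e+00 -6.98760364e-01  7.53143087e-04] [ 1.136  0.322 -0.07   1.452  0.023  1.371 -0.057]
[[-0.    -0.962 -0.275  0.076]
 [ 1.     0.    -0.001  0.001]
 [ 0.001 -0.275  0.962 -0.149]
 [ 0.     0.     0.     1.   ]] [[ 254.13352684  170.0891854 ]
 [  22.00030393  -69.59715248]
 [2812.0341539  2512.39640866]]
-8.437727658569163 0.05596012860058461
-45.473556661279126 0.057665227139766156
```

View pics/w1.png

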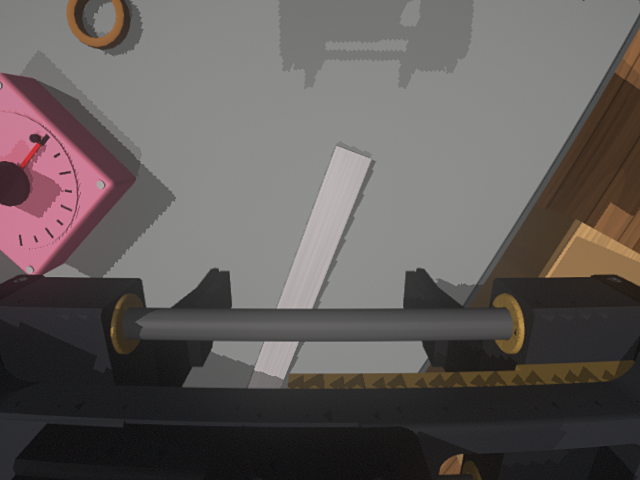

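The wrist view shows the pink look-alike at the left edge, (15,180), and clear table; the arm hasn't moved. The call was rejected in validation, probably because the rows leave out fields, so I'll resend with every field filled in.

{"fn": "send_rows", "kwargs": {
  "steps": [
    {"tx":0.62,"ty":-0.6,"tz":-0.3,"turn":0,"grip":1},
    {"tx":0.62,"ty":-0.6,"tz":-0.3,"turn":0,"grip":1},
    {"tx":0.62,"ty":-0.6,"tz":-0.3,"turn":0,"grip":1},
    {"tx":0.62,"ty":-0.6,"tz":-0.3,"turn":0,"grip":1},
    {"tx":0.62,"ty":-0.6,"tz":-0.2,"turn":0,"grip":1},
    {"tx":0.62,"ty":-0.6,"tz":0,"turn":0,"grip":1},
    {"tx":0.62,"ty":-0.6,"tz":0,"turn":0,"grip":1},
    {"tx":0.62,"ty":-0.6,"tz":0,"turn":0,"grip":1},
    {"tx":0.62,"ty":-0.6,"tz":0,"turn":0,"grip":1},
    {"tx":0.62,"ty":-0.6,"tz":0,"turn":0,"grip":1},
    {"tx":0.62,"ty":-0.6,"tz":0,"turn":0,"grip":1},
    {"tx":0.3,"ty":-0.3,"tz":0,"turn":0,"grip":1}
  ],
  "newtons": 20
}}

```text
time: 1.65
position: [0.4876, -0.0238, 0.3206]
tool_rot: [-3.061, -0.706, -0.0]
ft_force: [0.7, -0.1, 0.5]
grip_width: 1.0
grip_force: 0.0
```

```bash
python3 - <<'E'
from h import *
s=ctrl.get_state(); print(s['position'],s['joint_positions'].round(3))
im=grab('wrist'); save(im,'pics/w2.png'); print(proj(im,[[.5127,.0485,.092],[.5127,.0485,.05],[.56,.31,.074]]))
E
```

```text
[ 0.48761117 -0.02377163  0.32055036] [ 0.621 -0.038 -0.602  1.684 -0.022  1.489 -1.097]
[[264.81969397 154.26227723]
 [270.03044124 152.12210278]
 [ 58.43158101   3.7961102 ]]
```

View pics/w2.png

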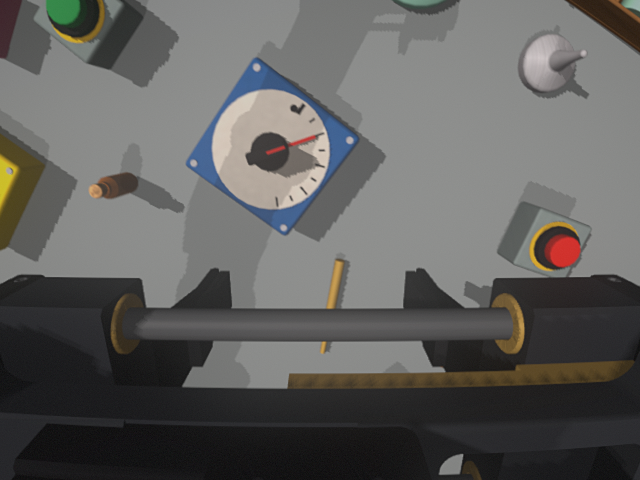

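The wrist view shows the blue gauge with its knob at (268,152), the pointer tip at (318,135) and the pin at (297,108). The green grey-station button is at about (65,8), partly cut off, and the red stop button is at (563,250).

```bash
cat > meas.py <<'E'
from h import *
def meas(im,seed=None,verbose=True):
    px=im['pixels']; hsv=cv2.cvtColor(px,cv2.COLOR_RGB2HSV)
    # dial: blob inside blue box. blue hull
    bl=cv2.inRange(hsv,np.array((100,110,30)),np.array((125,255,255)))
    cs=cv2.findContours(bl,0,1)[0]; c=max(cs,key=cv2.contourArea); box=np.zeros_like(bl); cv2.fillPoly(box,[cv2.convexHull(c)],255)
    red=(cv2.inRange(hsv,np.array((0,130,60)),np.array((8,255,255)))|cv2.inRange(hsv,np.array((170,130,60)),np.array((179,255,255))))&box
    nb=cv2.erode(box,np.ones((3,3)))&~bl
    d=max(cv2.findContours(nb,0,1)[0],key=cv2.contourArea)
    P=onplane(im,cv2.convexHull(d).reshape(-1,2),.051)[:,:2]*1000
    e=cv2.fitEllipse(P.astype(np.float32)); ctr=np.array(e[0])/1000
    print('dial',e)
    rc=sorted(cv2.findContours(red,0,1)[0],key=cv2.contourArea)[::-1][:3]
    ys,xs=np.nonzero(red); Q=onplane(im,np.c_[xs,ys],.056)[:,:2]-ctr; r=np.linalg.norm(Q,axis=1)
    k=r>.024; v=Q[k].mean(0); print('pointer deg',np.degrees(np.arctan2(v[1],v[0])),'rmax',r.max(),'n',k.sum())
    t=[np.degrees(np.arctan2(q[1],q[0])) for q in [Q[r>a].mean(0) for a in (.03,.04,.05)]]; print(t)
    dk=cv2.inRange(hsv,np.array((0,0,0)),np.array((179,255,70)))&cv2.erode(nb,np.ones((5,5)))
    for c in cv2.findContours(dk,0,1)[0]:
        a=cv2.contourArea(c)
        if a>12: (u,v),_,_=cv2.minAreaRect(c); q=onplane(im,[(u,v)],.0535)[0,:2]-ctr; print('dark',a,round(u),round(v),np.degrees(np.arctan2(q[1],q[0])).round(1),np.linalg.norm(q).round(4))
    return ctr
E
python3 - <<'E'
from meas import *
im=load('wrist'); c=meas(im)
S=onplane(im,[(257,67),(351,140),(283,228),(194,163)],.05)[:,:2]; print('screws',S.mean(0)); dd=S-S.mean(0); print(np.degrees(np.arctan2(dd[:,1],dd[:,0]))%90-45)
px=im['pixels'][40:250,170:370,::-1]; cv2.imwrite('pics/w2crop.png',cv2.resize(px,(571,600),interpolation=cv2.INTER_CUBIC))
E
```

```text
dial ((513.7257080078125, 48.56393051147461), (138.04766845703125, 139.22454833984375), 160.3670654296875)
pointer deg -45.89534948452782 rmax 0.05362152193115543 n 79
[np.float64(-45.94381928788413), np.float64(-45.912131907273704), np.float64(-45.834100984564635)]
dark 1085.0 268 151 98.7 0.0021
dark 32.0 297 109 -8.4 0.0567
screws [0.51386789 0.0477906 ]
[-11.15222568 -11.08159613 -11.8219482  -11.12106805]
```

View pics/w2crop.png

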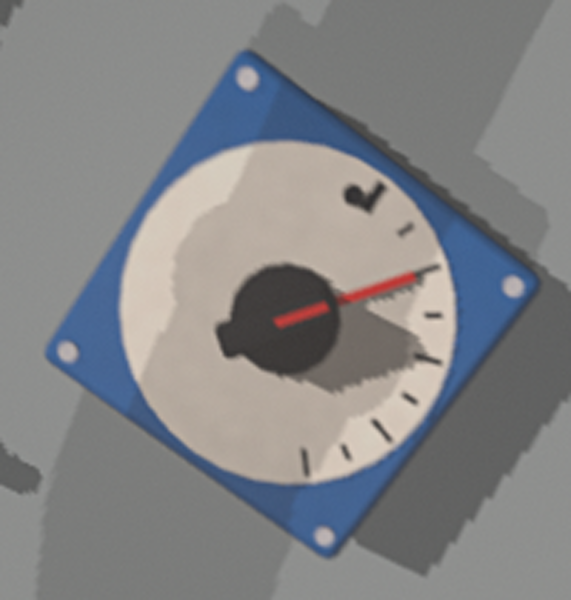

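The gauge's yaw is −11.2° and the pointer is at −45.9°, so the knob angle is 34.7° or 0.606 rad, within the stated range. The dial centre is about (0.5134, 0.0483). Next I'll align over the wing.

{"fn": "send_rows", "kwargs": {
  "steps": [
    {"tx":0.46,"ty":-0.45,"tz":0,"turn":0,"grip":1},
    {"tx":0.45,"ty":-0.44,"tz":0,"turn":0,"grip":1},
    {"tx":0,"ty":0,"tz":0.3,"turn":0.9,"grip":1},
    {"tx":0,"ty":0,"tz":0.3,"turn":0.9,"grip":1},
    {"tx":0,"ty":0,"tz":0.3,"turn":0.9,"grip":1},
    {"tx":0,"ty":0,"tz":0.3,"turn":0.9,"grip":1},
    {"tx":0,"ty":0,"tz":0.3,"turn":0.9,"grip":1},
    {"tx":0,"ty":0,"tz":0.3,"turn":0.9,"grip":1},
    {"tx":0,"ty":0,"tz":0.3,"turn":0.9,"grip":1},
    {"tx":0,"ty":0,"tz":0.3,"turn":0.9,"grip":1},
    {"tx":0,"ty":0,"tz":0.2,"turn":0.9,"grip":1},
    {"tx":0,"ty":0,"tz":0.1,"turn":0.9,"grip":1}
  ],
  "newtons": 20
}}

```text
time: 3.2
position: [0.5126, 0.0436, 0.1574]
tool_rot: [2.885, -1.241, -0.002]
ft_force: [0.5, -1.3, -0.0]
grip_width: 0.999
grip_force: 0.0
```

```bash
python3 - <<'E'
from h import *
s=ctrl.get_state(); Rm=R.from_rotvec(s['tool_rot']).as_matrix(); print(s['position'],s['joint_positions'].round(3),'xyaw',np.degrees(np.arctan2(Rm[1,0],Rm[0,0])),Rm[:,2])
d=np.array([.5134,.0483,.079])-s['position']; print('units',Rm.T@d/.06)
E
```

```text
[0.51257893 0.04364365 0.15740994] [ 0.464  0.134 -0.64   1.865  0.087  1.172 -2.589] xyaw -46.56334523109836 [-1.82505528e-03 -3.29738042e-04 -9.99998280e-01]
units [-0.04561647 -0.06532297  1.30677953]
```

{"fn": "send_rows", "kwargs": {
  "steps": [
    {"tx":-0.04,"ty":-0.06,"tz":0.2,"turn":0,"grip":0.7},
    {"tx":0,"ty":0,"tz":0.3,"turn":0,"grip":0.6},
    {"tx":0,"ty":0,"tz":0.3,"turn":0,"grip":0.6},
    {"tx":0,"ty":0,"tz":0.3,"turn":0,"grip":0.6},
    {"tx":0,"ty":0,"tz":0.2,"turn":0,"grip":0.6},
    {"tx":0,"ty":0,"tz":0,"turn":0,"grip":0.6}
  ],
  "newtons": 15
}}

```text
time: 3.95
position: [0.5134, 0.0487, 0.0793]
tool_rot: [2.888, -1.234, -0.003]
ft_force: [0.3, -0.2, 0.6]
grip_width: 0.601
grip_force: 0.0
```

```bash
python3 - <<'E'
from h import *
s=ctrl.get_state(); Rm=R.from_rotvec(s['tool_rot']).as_matrix(); print(s['position'],s['grip_width'],s['ft_force'],'xyaw',np.degrees(np.arctan2(Rm[1,0],Rm[0,0])))
d=np.array([.5134,.0483,.079])-s['position']; print('units',Rm.T@d/.06)
im=grab('wrist'); save(im,'pics/w3.png')
E
```

```text
[0.51342362 0.04869583 0.07934023] 0.6009582480236899 [ 0.29157002 -0.23651056  0.55213175] xyaw -46.26767126919061
units [0.00450393 0.00483645 0.00567059]
```

View pics/w3.png

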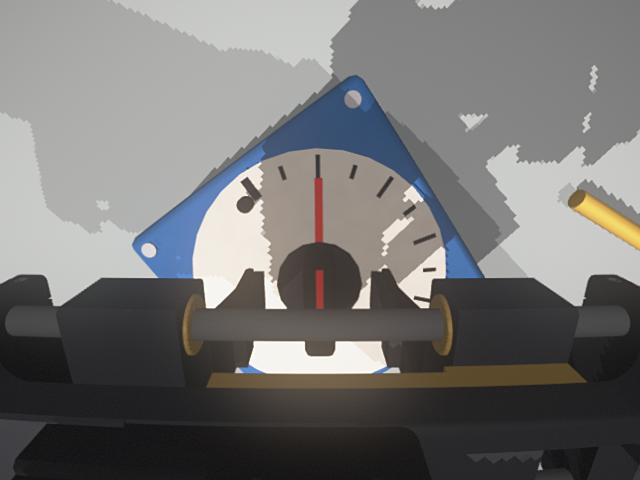

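The view shows the jaws straddling the wing, with the pointer straight up the image at column 319 and the pin at (245,205). Closing on it.

{"fn": "send_rows", "kwargs": {
  "steps": [
    {"tx":0,"ty":0,"tz":0,"turn":0,"grip":0.1},
    {"tx":0,"ty":0,"tz":0,"turn":0,"grip":0.05},
    {"tx":0,"ty":0,"tz":0,"turn":0,"grip":0.05},
    {"tx":0,"ty":0,"tz":0,"turn":0,"grip":0.05},
    {"tx":0,"ty":0,"tz":0,"turn":0,"grip":0.05},
    {"tx":0,"ty":0,"tz":0,"turn":0,"grip":0.05}
  ],
  "newtons": 20
}}

```text
time: 4.75
position: [0.5132, 0.0477, 0.0805]
tool_rot: [2.886, -1.234, -0.002]
ft_force: [-4.2, -2.6, 5.0]
grip_width: 0.156
grip_force: 20.0
```

{"fn": "send_rows", "kwargs": {
  "steps": [
    {"tx":0,"ty":0,"tz":0,"turn":-0.5,"grip":0.05},
    {"tx":0,"ty":0,"tz":0,"turn":-0.5,"grip":0.05},
    {"tx":0,"ty":0,"tz":0,"turn":-0.5,"grip":0.05},
    {"tx":0,"ty":0,"tz":0,"turn":-0.5,"grip":0.05},
    {"tx":0,"ty":0,"tz":0,"turn":-0.5,"grip":0.05},
    {"tx":0,"ty":0,"tz":0,"turn":-0.5,"grip":0.05},
    {"tx":0,"ty":0,"tz":0,"turn":-0.5,"grip":0.05},
    {"tx":0,"ty":0,"tz":0,"turn":-0.5,"grip":0.05},
    {"tx":0,"ty":0,"tz":0,"turn":-0.3,"grip":0.05},
    {"tx":0,"ty":0,"tz":0,"turn":0,"grip":0.05},
    {"tx":0,"ty":0,"tz":0,"turn":0,"grip":0.05}
  ]
}}

```text
time: 6.12
position: [0.5134, 0.048, 0.0805]
tool_rot: [3.123, -0.327, -0.003]
ft_force: [-4.1, -3.6, 5.2]
grip_width: 0.159
grip_force: 20.0
```

```bash
cat > st.py <<'E'
from h import *
s=ctrl.get_state(); Rm=R.from_rotvec(s['tool_rot']).as_matrix(); print(s['time'],s['position'],s['grip_width'],s['ft_force'].round(1),'tq',s['torque'].round(2),'xyaw',np.degrees(np.arctan2(Rm[1,0],Rm[0,0])),s['joint_positions'].round(2))
E
python3 st.py
```

```text
6.125 [0.51340261 0.0479515  0.08050453] 0.15875852866420356 [-4.1 -3.6  5.2] tq [-0.61  1.03  0.06] xyaw -11.946257664326566 [ 0.48  0.24 -0.69  1.94  0.18  1.03 -2.07]
```

{"fn": "send_rows", "kwargs": {
  "steps": [
    {"tx":0,"ty":0,"tz":0,"turn":-0.15,"grip":0.05},
    {"tx":0,"ty":0,"tz":0,"turn":0,"grip":0.05},
    {"tx":0,"ty":0,"tz":0,"turn":0,"grip":0.05}
  ]
}}

```text
time: 6.5
position: [0.5134, 0.0479, 0.0805]
tool_rot: [3.126, -0.296, -0.003]
ft_force: [-4.6, -2.5, 5.8]
grip_width: 0.162
grip_force: 20.0
```

```bash
python3 st.py
```

```text
6.5 [0.51340181 0.04794338 0.08051042] 0.1620750949852674 [-4.6 -2.5  5.8] tq [-0.54  1.06 -0.18] xyaw -10.801154167449289 [ 0.49  0.24 -0.69  1.94  0.18  1.03 -2.05]
```

Torque rose to −0.18 N m, well above the 0.04 N m friction, so the pointer is at the stop. Releasing and lifting to check.

{"fn": "send_rows", "kwargs": {
  "steps": [
    {"tx":0,"ty":0,"tz":0,"turn":0,"grip":0.4},
    {"tx":0,"ty":0,"tz":0,"turn":0,"grip":0.6},
    {"tx":0,"ty":0,"tz":0,"turn":0,"grip":0.6},
    {"tx":0,"ty":0,"tz":-0.4,"turn":0,"grip":0.6},
    {"tx":0,"ty":0,"tz":-0.8,"turn":0,"grip":0.6},
    {"tx":0,"ty":0,"tz":-0.9,"turn":0,"grip":0.6},
    {"tx":-0.3,"ty":0,"tz":-0.8,"turn":0,"grip":0.6},
    {"tx":-0.4,"ty":0,"tz":-0.6,"turn":0,"grip":0.6},
    {"tx":0,"ty":0,"tz":0,"turn":0,"grip":0.6}
  ]
}}

```text
time: 7.62
position: [0.4738, 0.0576, 0.2938]
tool_rot: [3.127, -0.291, 0.011]
ft_force: [0.4, 0.1, -0.1]
grip_width: 0.599
grip_force: 0.0
```

```bash
python3 st.py; python3 - <<'E'
from meas import *
im=grab('wrist'); save(im,'pics/w4.png'); meas(im); print(proj(im,[[.56,.31,.074],[.5134,.048,.05]]))
E
```

```text
7.625 [0.47383498 0.057628   0.29382197] 0.5987810810333869 [ 0.4  0.1 -0.1] tq [0.03 0.03 0.01] xyaw -10.624160024372932 [ 0.57 -0.07 -0.71  1.75 -0.04  1.43 -1.89]
dial ((513.3382568359375, 47.41733169555664), (137.9794464111328, 138.1656951904297), 14.680106163024902)
pointer deg -11.45263871952686 rmax 0.05421756055641187 n 93
[np.float64(-11.36431311262454), np.float64(-11.242392884889965), np.float64(-10.922300114238297)]
dark 18.5 314 116 -4.2 0.0552
[[ 69.98156294 174.17433293]
 [318.77237405 167.69553965]]
```

View pics/w4.png

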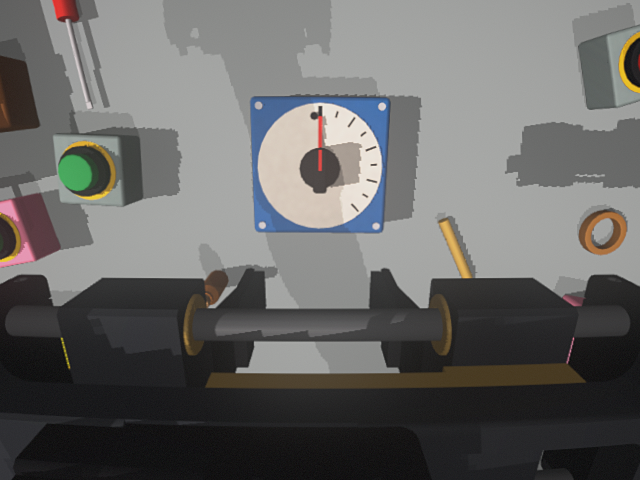

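The pointer now sits on the thick zero mark beside the pin at (314,116), at −11.4° against the gauge's −11.2°. The start button on the grey station is at (80,172) and the rest look undisturbed. Next I'll locate the button precisely and check clearance to the toolbox.

```bash
python3 - <<'E'
from h import *
for n,(x0,y0,x1,y1) in {'wrist':(50,125,145,210),'scene':(355,305,412,362),'side':(190,295,250,352)}.items():
    im=load(n); hsv=cv2.cvtColor(im['pixels'],cv2.COLOR_RGB2HSV)[y0:y1,x0:x1]
    g=cv2.inRange(hsv,np.array((50,90,30)),np.array((80,255,255))); y=cv2.inRange(hsv,np.array((18,120,60)),np.array((32,255,255)))
    out=[]
    for k,z in ((g,.074),(g,.066),(y,.0505)):
        ys,xs=np.nonzero(k); h=cv2.convexHull(np.c_[xs,ys].astype(np.int32)).reshape(-1,2)+[x0,y0]
        out.append(np.array(cv2.minEnclosingCircle((onplane(im,h,z)[:,:2]*1000).astype(np.float32)),dtype=object))
    print(n,[(np.round(o[0],1).tolist(),round(o[1],1)) for o in out])
sc=load('scene'); print('toolbox',onplane(sc,[(458,370),(405,472)],.15).round(3).tolist(),onplane(sc,[(458,370),(405,472)],.0).round(3).tolist())
s=ctrl.get_state(); Rm=R.from_rotvec(s['tool_rot']).as_matrix()
for b in ([.559,.3095,.10],): print(Rm.T@(np.array(b)-s['position'])/.06)
E
```

```text
wrist [([560.7, 304.1], 19.6), ([561.0, 309.7], 20.1), ([560.5, 305.3], 33.1)]
scene [([562.7, 308.0], 22.2), ([558.9, 306.2], 22.3), ([559.8, 305.6], 33.3)]
side [([556.1, 312.0], 23.2), ([560.8, 308.1], 23.4), ([560.6, 308.0], 31.3)]
toolbox [[0.58, 0.505, 0.15], [0.818, 0.535, 0.15]] [[0.506, 0.5, 0.0], [0.783, 0.535, 0.0]]
[ 0.60853239 -4.40384779  3.19580722]
```

{"fn": "send_rows", "kwargs": {
  "steps": [
    {"tx":0.11,"ty":-0.73,"tz":0,"turn":0,"grip":0},
    {"tx":0.11,"ty":-0.73,"tz":0,"turn":0,"grip":0},
    {"tx":0.11,"ty":-0.73,"tz":0,"turn":0,"grip":0},
    {"tx":0.11,"ty":-0.72,"tz":0,"turn":0,"grip":0},
    {"tx":0.1,"ty":-0.72,"tz":0,"turn":0,"grip":0},
    {"tx":0.1,"ty":-0.72,"tz":0,"turn":0,"grip":0},
    {"tx":0,"ty":0,"tz":0.6,"turn":0,"grip":0},
    {"tx":0,"ty":0,"tz":0.7,"turn":0,"grip":0},
    {"tx":0,"ty":0,"tz":0.6,"turn":0,"grip":0},
    {"tx":0,"ty":0,"tz":0.6,"turn":0,"grip":0},
    {"tx":0,"ty":0,"tz":0.3,"turn":0,"grip":0},
    {"tx":0,"ty":0,"tz":0,"turn":0,"grip":0}
  ]
}}

```text
time: 9.18
position: [0.5582, 0.3053, 0.1204]
tool_rot: [3.127, -0.292, -0.005]
ft_force: [0.7, -0.4, 1.4]
grip_width: 0.003
grip_force: 0.0
```

```bash
python3 st.py; python3 - <<'E'
from h import *
s=ctrl.get_state(); Rm=R.from_rotvec(s['tool_rot']).as_matrix()
print(Rm.T@(np.array([.5605,.306,.092])-s['position'])/.06)
im=grab('side'); cv2.imwrite('pics/side2.png',cv2.resize(im['pixels'][230:400,120:350,::-1],(800,591)))
E
```

```text
9.175 [0.55820578 0.30534636 0.12040743] 0.0032099388446285636 [ 0.7 -0.4  1.4] tq [0.06 0.02 0.04] xyaw -10.675331350674984 [ 0.09  0.51 -0.84  1.6   0.39  1.22 -2.57]
[ 0.03711599 -0.01860027  0.47330625]
```

View pics/side2.png

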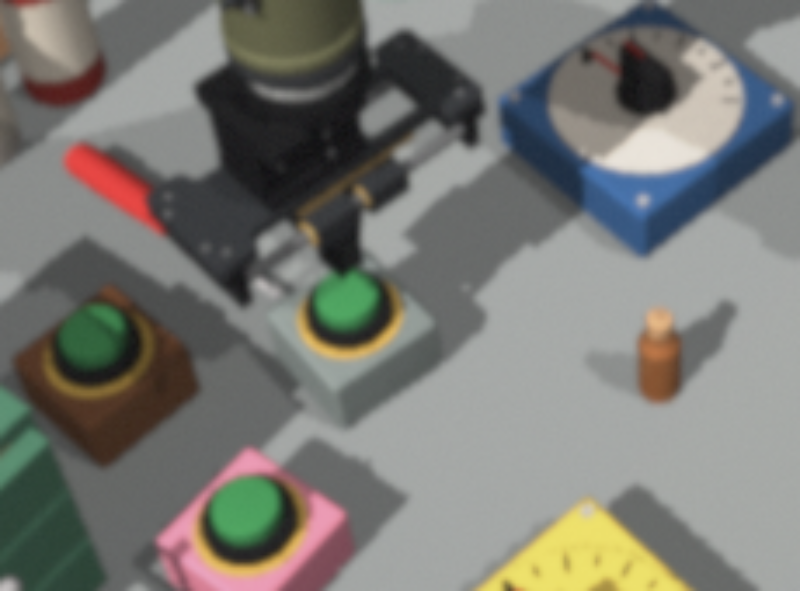

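The shut fingertips sit above the green button of the grey station, at crop (345,265), and the gauge pointer at crop (610,65) is on its mark. Next: down to just above contact.

{"fn": "send_rows", "kwargs": {
  "steps": [
    {"tx":0.04,"ty":-0.02,"tz":0.25,"turn":0,"grip":0},
    {"tx":0,"ty":0,"tz":0.25,"turn":0,"grip":0},
    {"tx":0,"ty":0,"tz":0,"turn":0,"grip":0},
    {"tx":0,"ty":0,"tz":0,"turn":0,"grip":0}
  ]
}}

```text
time: 9.72
position: [0.5617, 0.3067, 0.0926]
tool_rot: [-3.128, 0.292, -0.0]
ft_force: [0.5, -0.3, 0.8]
grip_width: 0.002
grip_force: 0.0
```

{"fn": "send_rows", "kwargs": {
  "steps": [
    {"tx":0,"ty":0,"tz":0.08,"turn":0,"grip":0},
    {"tx":0,"ty":0,"tz":0.08,"turn":0,"grip":0},
    {"tx":0,"ty":0,"tz":0.08,"turn":0,"grip":0},
    {"tx":0,"ty":0,"tz":0,"turn":0,"grip":0},
    {"tx":0,"ty":0,"tz":0,"turn":0,"grip":0}
  ]
}}

```text
time: 10.35
position: [0.5623, 0.3071, 0.0804]
tool_rot: [-3.128, 0.293, -0.003]
ft_force: [-2.9, -1.7, 13.4]
grip_width: 0.005
grip_force: 6.3
```

The force is 13 N, above the 5 N needed, at tip height 66 mm, so the button is fully down. I'll hold it, then lift straight off.

{"fn": "send_rows", "kwargs": {
  "steps": [
    {"tx":0,"ty":0,"tz":0,"turn":0,"grip":0},
    {"tx":0,"ty":0,"tz":0,"turn":0,"grip":0},
    {"tx":0,"ty":0,"tz":0,"turn":0,"grip":0},
    {"tx":0,"ty":0,"tz":0,"turn":0,"grip":0},
    {"tx":0,"ty":0,"tz":0,"turn":0,"grip":0},
    {"tx":0,"ty":0,"tz":0,"turn":0,"grip":0},
    {"tx":0,"ty":0,"tz":-0.3,"turn":0,"grip":0},
    {"tx":0,"ty":0,"tz":-0.6,"turn":0,"grip":0},
    {"tx":0,"ty":0,"tz":-0.8,"turn":0,"grip":0},
    {"tx":0,"ty":0,"tz":-0.8,"turn":0,"grip":0},
    {"tx":0,"ty":0,"tz":0,"turn":0,"grip":0},
    {"tx":0,"ty":0,"tz":0,"turn":0,"grip":0}
  ]
}}

```text
time: 11.85
position: [0.5613, 0.3062, 0.2276]
tool_rot: [3.127, -0.292, -0.001]
ft_force: [0.4, -0.1, -0.9]
grip_width: 0.003
grip_force: 0.0
```

```bash
python3 st.py; python3 - <<'E'
from h import *
a=load('side'); b=grab('side')
cv2.imwrite('pics/side3.png',cv2.resize(b['pixels'][230:400,120:350,::-1],(800,591)))
E
```

```text
11.85 [0.5613207  0.3061669  0.22760171] 0.003371950258918528 [ 0.4 -0.1 -0.9] tq [ 0.04  0.03 -0.05] xyaw -10.686805703555299 [ 0.11  0.43 -0.87  1.47  0.33  1.4  -2.53]
```

View pics/side3.png

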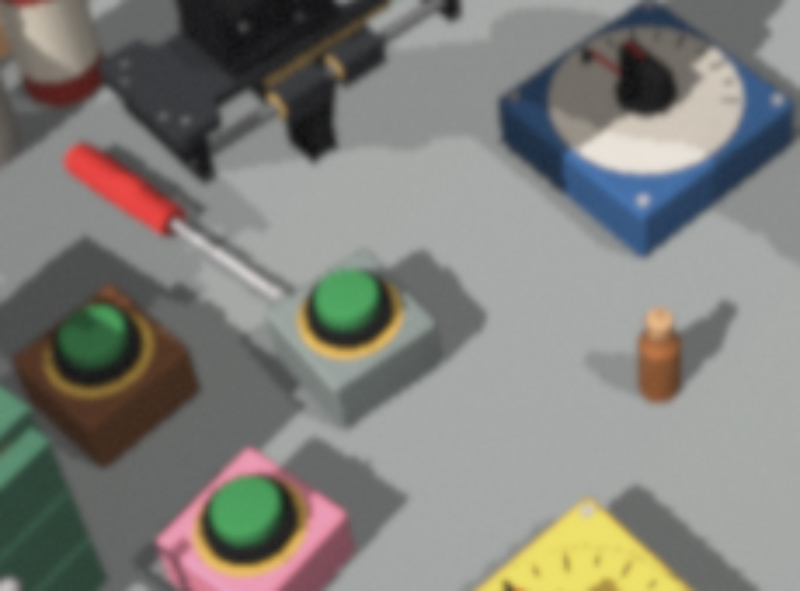

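The green button at crop (347,300) is fully back up, the pointer is at the zero mark, nothing loose has moved, and the arm is clear. Handing in.

```bash
python3 -c "
from bench import ctrl; print(ctrl.close_job())"
```

```text
the job is handed in; nothing more can be done
None
```

I turned the knob back so the pointer is at the zero mark, then held the green start button fully down for about a second and let it spring back up; the red stop button and the loose things were left alone, and the job was handed in at about 12 s.

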